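# Load the sloped cooling rack with power supplies

## Robot

A 6-joint arm with a two-finger parallel gripper is mounted at the origin on the work surface. World frame = base frame: x ahead of the robot, y to its left, z up, the work surface at z = 0. Lengths are in m, angles in degrees, forces in N, time in s.
With the tool pointing down it reaches from about 0.35 to 0.875 m from the base axis. Payload 4.2 kg.
Tool frame: the origin (TCP) lies on the mounting face of the last link; the fingertips stand 182 mm ahead of it and the grasp point (between the pads) lies 164 mm ahead of it (r.tcp_to_grasp is the distance from the TCP to the grasp point, in m); z points along the fingers, y is the line along which they close (so a half turn about z gives the same grasp; the last joint's range is limited). The gripper opens to 87 mm and grips with 3 to 60 N. Pads are 19 mm wide; open, the fingers measure 117 mm over their backs; the gripper's body (75 mm by 190 mm) begins 51 mm behind the grasp point.
Start: joints at [-61.96, 22.042, 0.453, 0, -68.411, -14.817], TCP at [0.143, -0.608, 0.405] pointing down, gripper open.
Joint ranges: [-179.83, 179.83], [-69.29, 118.12], [-61.27, 80.66], [-181.25, 117.63], [-171.15, -9.14], [-177.46, 177.46]. Speed limits (degrees/s): [159.86, 159.86, 180, 180, 180, 180].

## Interface

Orientations are given as a 3x3 rotation matrix whose columns are the frame's x, y, z axes.
In Python, from station import sense, eyes, r gives the robot as it stands.
- The arm moves only by the tool jog_arm, never from a script. Its argument "increments" is a list of rows, each a list of 4 numbers: the shift along the tool's x, y, z normalised to -1 to 1, where 1 is 0.02 m, then the turn about the tool's z normalised to -1 to 1, where 1 is 0.08 rad. A call has 1 to 10 rows; each row shifts and turns the commanded pose from where the row before left it, along the tool's axes as they then stand; what a row does not reach is not made up. A row lasts 1/10 s, in which the tool goes at most 50 mm and 8.59 degrees, less where a joint would pass 70% of its speed; a pose out of reach is approached as far as the arm can. A call with a number of a shift or a turn outside -1 to 1 is refused whole. A call with a gripper value outside its range is refused whole. "grip" is the finger opening in mm, from 0 to 87, set as the call begins (left out, the last holds). The fingers move at their own pace and stop on an object; the grip force is fixed at half the most. Time passes only in rows, so rows that do not move let the fingers close. It gives the time, the measured TCP pose, the force, the opening and the grip force at its end, in the units of the state.
- sense(): the state, without advancing time (a new reading comes with each control period).
- eyes.capture(name): name is "scene" or "top" or "wrist"; returns the picture (480x640x3 uint8, blue, green, red); there is no depth.
- eyes.get_calibration(name): a dict with "camera_matrix" (3x3 intrinsics, pixels), "R" (3x3) and "t" (3): a world point X has camera coordinates R X + t; the wrist camera has in their place "T_tool_cam" (4x4, takes a point from camera to tool coordinates, whose origin is the TCP and whose axes are the flange's). Camera axes: x right, y down, z forward; pixel columns grow to the right and rows downward; lengths in m; the calibration is good to about 2 mm. A picture is of the moment at which its call begins: read the wrist's pose just before it. get_calibration takes no time and is no camera call.
- r.finish_job(): hands the job in; it is judged then, once.
Trained networks look in the newest picture that a camera, given by its name, has taken for a name from the list of things; names that differ only in an ending like _2 or _b are one class to them, and where a whole thing is asked for, a point or a joint stands for the part that bears it (a point fixed in the world has none). Each returns a list of dicts, best first, with "conf" (0 to 1); they miss things now and then, are a little off and sometimes report something else, mostly with a low value. They report only what shows in the picture. A call takes as long as a camera call.
- eyes.spot_in(camera, name): "centre" ([x, y, z] in m, in world coordinates, good to about 4 mm: the middle of the surface that is visible of it).
- eyes.outline_of(camera, name): "mask" (480x640 bool, what is visible of it).
The state is a dict: "time_s": time; "joints": joint angles; "joint_velocities": joint speeds; "effort": joint torques, N m; "tcp_pos": TCP position; "ee_rot": TCP orientation; "wrist_force": force on the tool from outside, world axes, zero at the start; "moment": the same for the moment, N m; "gripper_width": opening from 0.0 (shut) to 1.0 (fully open); "gripper_force": force on a finger pad.
Only numpy, scipy, OpenCV 4.12 (cv2) and the standard library are available. Lean on these libraries where they do the work, as an engineer would, in place of code of your own. Each camera call takes 0.05 s, during which the arm holds its last target. There are 200 camera calls.

## Task

Load the three open-frame power supplies that lie on the bench onto the sloped cooling rack, in the gaps either side of the one already on it: work out which gap each needs so that all fit. Lay each one lengthwise down the slope, transformer up, flat on both bars between the side plates, with its lower end against the stop; either end may be the lower. Set them down gently, and leave the one already on the rack and everything else on the bench where it is.

Things in the scene. Friction and masses are not known exactly. Their poses are not given: they have to be found in the camera images.
- psu_wide: power supply: aluminium chassis with green board, 130 long (x) x 66 wide (y) x 26 mm high; on its middle a dark transformer block 56 long (x) x 40 mm wide, from 26 to 60 mm height, copper bulging 3.5 mm from its long sides; parts up to 9 mm high on the board beyond 54 mm from the middle. Origin: centre of underside, z up. Widest of the three to load, 550 g; starts flat on the bench.
- psu_medium: power supply: aluminium chassis with green board, 130 long (x) x 50 wide (y) x 26 mm high; on its middle a dark transformer block 56 long (x) x 30 mm wide, from 26 to 60 mm height, copper bulging 3.5 mm from its long sides; parts up to 9 mm high on the board beyond 54 mm from the middle. Origin: centre of underside, z up. Middle of the three to load, 450 g; starts flat on the bench.
- psu_slim: power supply: aluminium chassis with green board, 130 long (x) x 34 wide (y) x 26 mm high; on its middle a dark transformer block 56 long (x) x 22 mm wide, from 26 to 60 mm height, copper bulging 3.5 mm from its long sides; parts up to 9 mm high on the board beyond 54 mm from the middle. Origin: centre of underside, z up. Slimmest of the three to load, 350 g; starts flat on the bench.
- psu_done: power supply: aluminium chassis with green board, 130 long (x) x 44 wide (y) x 26 mm high; on its middle a dark transformer block 56 long (x) x 26 mm wide, from 26 to 60 mm height, copper bulging 3.5 mm from its long sides; parts up to 9 mm high on the board beyond 54 mm from the middle. Origin: centre of underside, z up. Already on the rack near its middle, against the stop; it stays.
- rack_bed: sloped bed of the fixed cooling rack, falling 18 degrees towards the robot. Origin: middle of the stop's inner face at the level of the bars' tops, 80 mm above the bench; x up the slope, y along the stop, z square off the slope. The stop (6 mm thick, below x = 0) rises to z = 12 mm. Side plates 6 mm thick, to z = 14 mm, stand 244 mm apart (inner faces at y = -122 and 122 mm).
- bar_low (a point): middle of the top of the rack's lower bar, 12 mm wide, running along y from side plate to side plate; 25 mm up the slope from the stop (bed x = 25 mm, z = 0)
- bar_high (a point): the same on the upper bar: bed x = 105 mm, z = 0. A power supply lying on both bars against the stop has its origin at bed x = 65 mm, z = 0
- meter: yellow handheld meter, 140 x 70 x 42 mm, lying on the bench; origin under its centre; a bystander
- spool: metal solder spool, 64 mm across, 50 mm high, standing; origin under its centre; a bystander
- dispenser: black tape dispenser, 150 x 60 mm, 88 mm high; origin under its centre; a bystander
- jar: glass jar, 68 mm across, 75 mm high, behind the rack; origin under its centre; a bystander
- flux_bottle: white bottle, 48 mm across, 140 mm high, standing in front of the robot; origin under its centre; a bystander
- spray_can: plain metal can, 52 mm across, 160 mm high, standing at the robot's left; origin under its centre; a bystander
- screwdriver: screwdriver, 190 mm long, lying at the robot's right; origin under its middle; a bystander

How it is judged (in metres and radians):
At the end, for the whole second after the job is handed in: All three lie at rest on both bars (within 5 mm; 0.06 rad of the slope, 0.12 rad of lengthwise), between the side plates, transformer up, lower end within 7 mm of the stop; the one already there moved less than 20 mm (x of psu_wide in the frame of rack_bed between 0.06 and 0.072 m and y of psu_wide in the frame of rack_bed between -0.092 and 0.092 m and z of psu_wide in the frame of rack_bed between -0.005 and 0.005 m and angle between the x axis of each of psu_wide, psu_medium, psu_slim and the x axis of rack_bed, either way round below 0.12 rad and angle between the z axis of each of psu_wide, psu_medium, psu_slim and the z axis of rack_bed, either way round below 0.06 rad and linear speed of each of psu_wide, psu_medium, psu_slim below 0.02 m/s and angular speed of each of psu_wide, psu_medium, psu_slim below 0.1 rad/s and x of psu_medium in the frame of rack_bed between 0.06 and 0.072 m and y of psu_medium in the frame of rack_bed between -0.1 and 0.1 m and z of psu_medium in the frame of rack_bed between -0.005 and 0.005 m and x of psu_slim in the frame of rack_bed between 0.06 and 0.072 m and y of psu_slim in the frame of rack_bed between -0.108 and 0.108 m and z of psu_slim in the frame of rack_bed between -0.005 and 0.005 m and distance of psu_done from where it was at the start of the episode below 0.02 m); the robot touches nothing.
It fails at once if a power supply was dropped or thrown (over 0.45 m/s out of the fingers) ((contact force between the fingers and psu_wide below 0.05 N and linear speed of psu_wide above 0.45 m/s) or (contact force between the fingers and psu_medium below 0.05 N and linear speed of psu_medium above 0.45 m/s) or (contact force between the fingers and psu_slim below 0.05 N and linear speed of psu_slim above 0.45 m/s)).
It fails at once if a power supply was tipped by more than 50 degrees (angle between any of psu_wide, psu_medium, psu_slim's own z axis and vertical above 0.87 rad).
It fails at once if the power supply already on the rack was moved by more than 20 mm (distance of psu_done from where it was at the start of the episode above 0.02 m).
It fails at once if a bystander on the bench was moved by more than 25 mm (distance of any of meter, spool, dispenser, jar, flux_bottle, spray_can, screwdriver from where it was at the start of the episode above 0.025 m).
It also fails if it takes over 72 s, if anything falls off the work surface, if the arm or the gripper's body presses on something with over 40 N, if the wrist force passes 120 N, or if a joint passes its speed limit or range.

## Working session

There is one attempt and no reset: what is moved stays moved. The work goes in short steps, Python scripts to look and compute and a tool call to move; the robot and the scene stay as the last step left them, time stands still between calls to the robot, and variables do not carry over. Pictures are saved under pics/ and viewed, at most 10 in all, crops included, and the job is handed in when it is done.

Besides the shell and the picture viewer there is one more tool, called after "Emit:" by a JSON object that holds its "op" and its "data". jog_arm: Moves the arm, as the interface text tells. Its arguments: {"type":"object","properties":{"increments":{"type":"array"},"grip":{"type":"number"}},"required":["increments"]}

```bash
ls; mkdir -p pics; cat > a.py <<'E'
from station import sense, eyes, r
import cv2, numpy as np
s=sense(); print(s['time_s'],s['tcp_pos'],s['ee_rot'],s['gripper_width'],r.tcp_to_grasp)
for c in ['top','scene']:
    im=eyes.capture(c); cv2.imwrite(f'pics/{c}0.png',im)
    k=eyes.get_calibration(c); print(c,k)
    for n in ['psu_wide','psu_medium','psu_slim','psu_done','rack_bed','meter','spool','dispenser','jar','flux_bottle','spray_can','screwdriver']:
        d=eyes.spot_in(c,n)
        print(n,[(np.round(x['centre'],3).tolist(),round(x['conf'],2)) for x in d[:4]])
E
python3 a.py
```

```text
pics
0.0 [ 0.14294689 -0.60822252  0.40363299] [[-9.73523414e-01 -2.28586506e-01 -6.09378507e-04]
 [-2.28587294e-01  9.73521085e-01  2.13238304e-03]
 [ 1.05808835e-04  2.21522100e-03 -9.99997541e-01]] 1.000520225372707 0.1635
top {'camera_matrix': array([[589.81426743,   0.        , 319.98290071],
       [  0.        , 589.81426743, 232.23203045],
       [  0.        ,   0.        ,   1.        ]]), 'R': array([[ 1.32868741e-02, -9.99911547e-01, -5.97367296e-04],
       [-9.98520071e-01, -1.32368708e-02, -5.27489677e-02],
       [ 5.27363946e-02,  1.29735212e-03, -9.98607625e-01]]), 't': array([-0.02531103,  0.5971003 ,  1.83251288])}
psu_wide [([0.422, 0.301, 0.029], 0.82)]
psu_medium [([0.594, 0.298, 0.024], 0.88)]
psu_slim []
psu_done [([0.603, -0.025, 0.135], 0.62)]
rack_bed [([0.574, -0.045, 0.089], 0.73)]
meter [([0.43, -0.314, 0.034], 0.75)]
spool [([0.371, -0.148, 0.049], 0.73)]
dispenser [([0.373, 0.088, 0.035], 0.73)]
jar [([0.781, -0.053, 0.076], 0.6)]
flux_bottle [([0.382, -0.032, 0.095], 0.68)]
spray_can [([0.495, 0.451, 0.15], 0.66), ([0.375, 0.088, 0.035], 0.65)]
screw
[... 337 characters left out ...]
-0.52546577],
       [-0.48814891,  0.19458128, -0.85079302]]), 't': array([-0.18406706, -0.39947457,  1.68035878])}
psu_wide [([0.441, 0.297, 0.029], 0.77)]
psu_medium [([0.612, 0.294, 0.025], 0.94), ([0.399, -0.041, 0.085], 0.57)]
psu_slim [([0.61, -0.328, 0.025], 0.8), ([0.387, 0.078, 0.031], 0.21)]
psu_done [([0.621, -0.032, 0.14], 0.69)]
rack_bed [([0.577, -0.05, 0.088], 0.91)]
meter [([0.443, -0.31, 0.031], 0.8)]
spool [([0.384, -0.156, 0.05], 0.67)]
dispenser [([0.386, 0.076, 0.03], 0.58)]
jar [([0.802, -0.058, 0.075], 0.69)]
flux_bottle [([0.398, -0.04, 0.082], 0.85)]
spray_can [([0.511, 0.452, 0.107], 0.71), ([0.442, 0.299, 0.031], 0.32)]
screwdriver [([0.431, -0.518, 0.023], 0.67)]
```

View pics/top0.png

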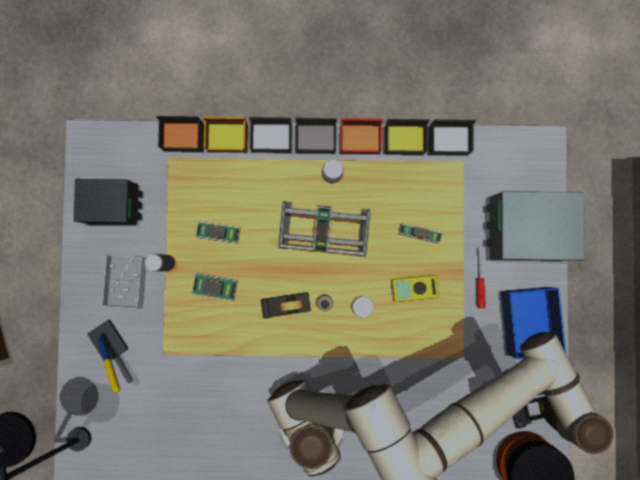

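View pics/scene0.png

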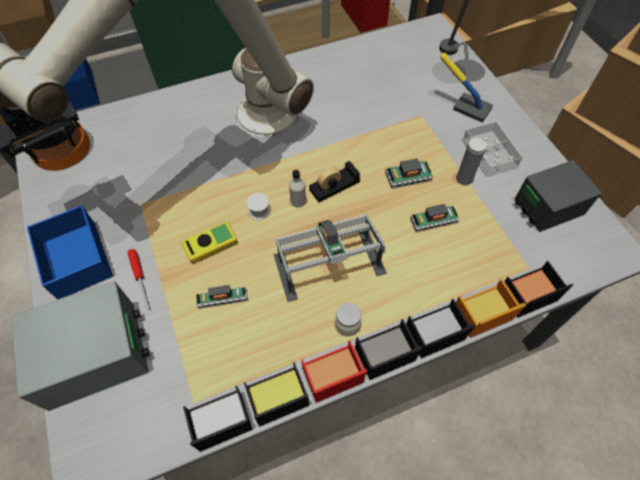

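```bash
cat > h.py <<'E'
from station import sense, eyes, r
import cv2, numpy as np
from scipy.optimize import minimize
from scipy.spatial.transform import Rotation as Ro
W=dict(psu_wide=(66,40),psu_medium=(50,30),psu_slim=(34,22),psu_done=(44,26))
def box(lx,ly,z0,z1): return np.array([[x*lx/2,y*ly/2,z] for x in(-1,1) for y in(-1,1) for z in(z0,z1)])/1000
def parts(n):
    w,t=W[n]; return [box(130,w,0,26),box(56,t,26,60),box(40,t+7,30,56)]
def cam(c,s=None):
    k=eyes.get_calibration(c); K=k['camera_matrix']
    if c!='wrist': return K,np.array(k['R']),np.array(k['t'])
    T=np.eye(4); T[:3,:3]=s['ee_rot']; T[:3,3]=s['tcp_pos']; M=np.linalg.inv(T@k['T_tool_cam']); return K,M[:3,:3],M[:3,3]
def proj(C,X):
    K,R,t=C; p=(np.atleast_2d(X)@R.T+t)@K.T; return p[:,:2]/p[:,2:]
def sil(C,n,R,p,up=4):
    m=np.zeros((480*up,640*up),np.uint8)
    for b in parts(n):
        q=proj(C,b@R.T+p); h=cv2.convexHull(np.round(((q+.5)*up)*16).astype(np.int32)); cv2.fillConvexPoly(m,h,255,shift=4)
    return cv2.resize(m,(640,480),interpolation=cv2.INTER_AREA)/255.
def bedR(yaw): return Ro.from_euler('z',yaw).as_matrix()@Ro.from_euler('y',-np.radians(18)).as_matrix()
def fit(n,views,x0,pose,d=(.008,.008,.08)):
    """views: [(C,mask)]; pose(v)->R,p ; returns best v, IoU"""
    def f(v):
        R,p=pose(v); e=0
        for C,m in views:
            s=sil(C,n,R,p); e-=np.minimum(s,m).sum()/np.maximum(s,m).sum()
        return e/len(views)
    x0=np.array(x0,float); best=None
    for yw in (-.25,0,.25):
        s0=x0+[0,0,yw]; S=np.vstack([s0,*(s0+np.diag(d))])
        o=minimize(f,s0,method='Nelder-Mead',options=dict(initial_simplex=S,xatol=2e-4,fatol=1e-4,maxiter=120))
        if best is None or o.fun<best.fun: best=o
    return best.x,-best.fun
flat=lambda v:(Ro.from_euler('z',v[2]).as_matrix(),np.array([v[0],v[1],0]))
def rows(dw,yaw_end=None):
    """tool-frame units for a world shift (applied at present orientation) and turn units to reach yaw of tool x (deg)"""
    s=sense(); R=s['ee_rot']; th=np.degrees(np.arctan2(R[1,0],R[0,0])); u=(R.T@np.array(dw))/.02
    t=None if yaw_end is None else -((yaw_end-th+180)%360-180)*np.pi/180/.08
    return np.round(u,2),t,round(th,2)
E
cat > b.py <<'E'
from h import *
print(eyes.get_calibration('wrist'))
V={}
for c in ['top','scene']:
    eyes.capture(c)
    for n in W:
        d=eyes.outline_of(c,n)
        if d: V.setdefault(n,{})[c]=d[0]['mask'].astype(float); print(c,n,round(d[0]['conf'],2),d[0]['mask'].sum())
x0=dict(psu_wide=(.43,.3,np.pi/2),psu_medium=(.6,.296,np.pi/2),psu_slim=(.605,-.325,np.pi/2),psu_done=(.6,-.03,0))
for n in V:
    if n=='psu_done': pose=lambda v:(bedR(v[2]),np.array([v[0],v[1],.08+.065*np.sin(np.radians(18))]))
    else: pose=flat
    for cs in (['top'],['scene'],['top','scene']):
        if all(c in V[n] for c in cs):
            v,i=fit(n,[(cam(c),V[n][c]) for c in cs],x0[n],pose); print(n,cs,v.round(4),round(np.degrees(v[2]),1),round(i,3))
print(rows([.4,.25,0],180))
E
python3 b.py
```

```text
{'camera_matrix': array([[396.80204503,   0.        , 317.75356273],
       [  0.        , 396.80204503, 234.36443923],
       [  0.        ,   0.        ,   1.        ]]), 'T_tool_cam': array([[-3.91544165e-04, -9.52149727e-01, -3.05631714e-01,
         8.42989736e-02],
       [ 9.99999762e-01, -5.46260953e-04,  4.20696346e-04,
         7.00987642e-04],
       [-5.67520582e-04, -3.05631477e-01,  9.52149714e-01,
         1.90327034e-02],
       [ 0.00000000e+00,  0.00000000e+00,  0.00000000e+00,
         1.00000000e+00]])}
top psu_wide 0.79 914
top psu_medium 0.62 677
top psu_slim 0.84 438
top psu_done 0.69 674
scene psu_wide 0.89 1042
scene psu_medium 0.76 886
scene psu_slim 0.7 870
scene psu_done 0.95 770
psu_wide ['top'] [0.4227 0.3112 1.4318] 82.0 0.946
psu_wide ['scene'] [0.4244 0.3067 1.4431] 82.7 0.95
psu_wide ['top', 'scene'] [0.4231 0.3094 1.4393] 82.5 0.928
psu_medium ['top'] [0.5941 0.3066 1.4283] 81.8 0.936
psu_medium ['scene'] [0.5964 0.302  1.4738] 84.4 0.892
psu_medium ['top', 'scene'] [0.5942 0.3051 1.429 ] 81.9 0.899
psu_slim ['top'] [ 0.5998 -0.3276  1.3624] 78.1 0.854
psu_slim ['scene'] [ 0.6002 -0.3313  1.348 ] 77.2 0.921
psu_slim ['top', 'scene'] [ 0.5998 -0.3301  1.3678] 78.4 0.879
psu_done ['top'] [ 0.61   -0.0228 -0.0504] -2.9 0.913
psu_done ['scene'] [ 0.6095 -0.0268 -0.0913] -5.2 0.915
psu_done ['top', 'scene'] [ 0.6095 -0.0246 -0.0778] -4.5 0.889
(array([-22.33,   7.59,   0.  ]), np.float64(2.884382716127241), np.float64(-166.78))
```

Emit:
{"op": "jog_arm", "data": {"increments": [[-1,0.8,0,0.96],[-0.9,0.9,0,0.96],[-0.85,1,0,0.96],[-0.8,1,0,0],[-0.8,1,0,0],[-0.8,1,0,0],[-0.8,1,0,0],[-0.8,1,0,0],[-0.8,1,0,0],[-0.8,1,0,0]]}}

```text
time_s: 2.8
tcp_pos: [0.3017, -0.4055, 0.405]
ee_rot: [[-1.0, -0.0, 0.0], [-0.0, 1.0, -0.0], [-0.0, -0.0, -1.0]]
wrist_force: [-0.8, -0.3, -0.4]
gripper_width: 1.003
gripper_force: 0.0
```

Emit:
{"op": "jog_arm", "data": {"increments": [[-0.8,1,0,0],[-0.8,1,0,0],[-0.8,1,0,0],[-0.8,1,0,0],[-0.8,1,0,0],[-0.8,1,0,0],[-0.8,1,0,0],[-0.8,1,0,0],[-0.8,1,0,0],[-0.8,1,0,0]]}}

```text
time_s: 3.8
tcp_pos: [0.4616, -0.2054, 0.405]
ee_rot: [[-1.0, -0.001, 0.001], [-0.001, 1.0, -0.0], [-0.001, -0.0, -1.0]]
wrist_force: [-0.6, -0.2, 0.2]
gripper_width: 1.002
gripper_force: 0.0
```

Emit:
{"op": "jog_arm", "data": {"increments": [[-0.8,1,0,0],[-0.8,1,0,0],[-0.8,1,0,0],[-0.8,1,0,0],[-0.8,1,0,0],[-0.8,1,0,0],[-0.8,0.8,0,0],[-0.5,0.5,0,0],[0,0,0,0]]}}

```text
time_s: 4.7
tcp_pos: [0.584, -0.0593, 0.4044]
ee_rot: [[-1.0, -0.002, -0.0], [-0.002, 1.0, -0.0], [0.0, -0.0, -1.0]]
wrist_force: [-0.3, -0.7, -0.3]
gripper_width: 0.999
gripper_force: 0.0
```

```bash
cat > c.py <<'E'
from h import *
s=sense(); im=eyes.capture('wrist'); cv2.imwrite('pics/w_raw.png',im); C=cam('wrist',s); np.savez('pics/w.npz',R=C[1],t=C[2])
d=eyes.outline_of('wrist','psu_done'); print(d[0]['conf'],d[0]['mask'].sum(), s['joints'])
pose=lambda v:(bedR(v[2]),np.array([v[0],v[1],.08+.065*np.sin(np.radians(18))]))
v,i=fit('psu_done',[(C,d[0]['mask'].astype(float))],(.61,-.024,-.07),pose); print(v,np.degrees(v[2]),i)
R=bedR(v[2]); o=pose(v)[1]-R@[.065,0,0]; print('bed0',o)
def line(a,b,col):
    q=proj(C,np.array([a,b])@R.T+o); cv2.line(im,*[tuple(int(k*16+8) for k in p) for p in q],col,1,shift=4)
for y in(-.122,.122): line([0,y,.014],[.14,y,.014],(0,0,255))
for x in(0,):line([x,-.122,.012],[x,.122,.012],(255,0,255))
for x in(.019,.031,.099,.111):line([x,-.122,0],[x,.122,0],(255,255,0))
cv2.imwrite('pics/w0.png',im)
E
python3 c.py
```

```text
0.69 11024 [ 9.99782072e+00  1.83622539e+01 -5.12537435e+00 -6.11852252e-04
 -6.65197297e+01 -9.98913788e+01]
[ 0.61088585 -0.02420188 -0.08539137] -4.892565091689892 0.9054091510918989
bed0 [ 0.54929242 -0.01892951  0.08      ]
```

View pics/w0.png

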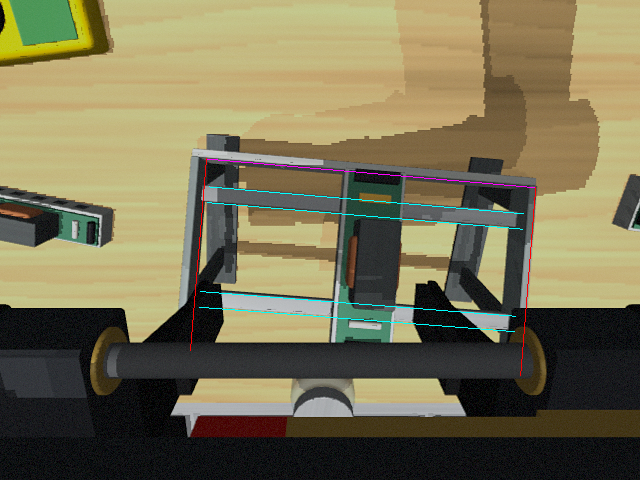

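```bash
python3 - <<'E'
import cv2
im=cv2.imread('pics/w_raw.png')
a=cv2.resize(im[135:345,170:270],None,fx=2.8,fy=2.8,interpolation=cv2.INTER_CUBIC)
b=cv2.resize(im[135:345,320:420],None,fx=2.8,fy=2.8,interpolation=cv2.INTER_CUBIC)
c=cv2.resize(im[135:345,460:540],None,fx=2.8,fy=2.8,interpolation=cv2.INTER_CUBIC)
cv2.imwrite('pics/z1.png',cv2.hconcat([a,b,c]))
E
```

```text
(no output)
```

View pics/z1.png

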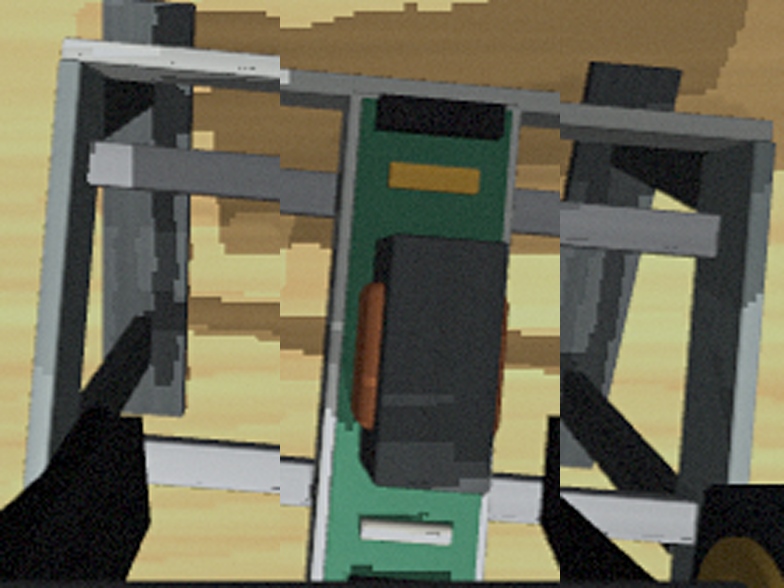

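```bash
cat > d.py <<'E'
from h import *
from scipy.optimize import least_squares
C0=cam('wrist',sense()); w=np.load('pics/w.npz'); C=(C0[0],w['R'],w['t'])
Y=[(-.122,.014,[(199.3,156),(188.6,281)]),(.122,.014,[(529.3,187),(520.7,306)])]
X=[(.019,0,[(203,185.7),(516.4,211.8)]),(.031,0,[(202,200),(516.4,226.8)]),(.099,0,[(508.9,314.6)]),(.111,0,[(508.9,329)]),(0,.012,[(202,158.6),(529.6,184)])]
D=[(-.022,[(345,169),(330.7,342)]),(.022,[(405.7,172.5),(390.4,342)])]
def dist(a,b,P,R,o):
    q=proj(C,np.array([a,b])@R.T+o); n=q[1]-q[0]; n=np.array([-n[1],n[0]])/np.linalg.norm(n); return [(np.array(p)-q[0])@n for p in P]
def f(v):
    R=bedR(v[2]); o=np.array([v[0],v[1],.08]); e=[]
    for y,z,P in Y: e+=dist([0,y,z],[.14,y,z],P,R,o)
    for x,z,P in X: e+=dist([x,-.122,z],[x,.122,z],P,R,o)
    Rd=R@Ro.from_euler('z',v[4]).as_matrix(); od=o+R@[.065,v[3],0]
    for y,P in D: e+=dist([-.065,y,.026],[.065,y,.026],P,Rd,od)
    return e
s=least_squares(f,[.55,-.024,-.08,0,0]); v=s.x
print(v,np.degrees(v[2:5:2])); print(np.round(s.fun,1))
print('gaps mm: +y',100-v[3]*1e3,' -y',100+v[3]*1e3)
E
python3 d.py
```

```text
[ 0.54843682 -0.02330952 -0.08190651  0.00444248 -0.00744211] [-4.6928972  -0.42640121]
[ 0.2  0.8 -0.3 -0.8  0.2  0.6 -1.2  0.2  0.8 -0.3  0.9 -1.1 -0.7 -1.4
  0.7  1.4]
gaps mm: +y 95.5575246634343  -y 104.4424753365657
```

```bash
cat >> h.py <<'E'
ori=np.array([.5484,-.0233,.08]); BY=-4.69; BR=bedR(np.radians(BY))
def plan(segs):
    """segs: (xyz target, theta deg, n rows) -> prints rows, cut in calls of 10"""
    s=sense(); R=s['ee_rot']; p=np.array(s['tcp_pos']); th=np.degrees(np.arctan2(R[1,0],R[0,0])); out=[]
    for P,t,n in segs:
        d=(np.array(P)-p)/n; dt=((t-th+180)%360-180)/n
        for i in range(n):
            a=np.radians(th); T=np.array([[np.cos(a),np.sin(a),0],[np.sin(a),-np.cos(a),0],[0,0,-1]])
            out.append([*np.round(T.T@d/.02,2)+0.,round(-np.radians(dt)/.08,2)+0.]); th+=dt
        p=np.array(P)
    print('t',s['time_s'],'max',np.abs(out).max())
    for i in range(0,len(out),10): print([[float(x) for x in o] for o in out[i:i+10]])
def look(n,x0):
    s=sense(); im=eyes.capture('wrist'); C=cam('wrist',s); d=eyes.outline_of('wrist',n)
    v,i=fit(n,[(C,d[0]['mask'].astype(float))],x0,flat); print(n,round(d[0]['conf'],2),v.round(4),'deg',round(np.degrees(v[2]),2),'iou',round(i,3)); return v,im,C
def place(y,x,zg,up=0):
    """tcp for grasp at psu height zg, laid at bed (x,y), raised by up"""
    return ori+BR@[x,y,zg]+[0,0,.1635+up]
E
python3 -c "
from h import *
plan([((.598,-.33,.30),258.2,20)])"
```

```text
t 4.8 max 0.85
[[-0.04, -0.67, 0.26, -0.85], [0.01, -0.67, 0.26, -0.85], [0.05, -0.67, 0.26, -0.85], [0.1, -0.67, 0.26, -0.85], [0.15, -0.66, 0.26, -0.85], [0.19, -0.65, 0.26, -0.85], [0.23, -0.63, 0.26, -0.85], [0.28, -0.62, 0.26, -0.85], [0.32, -0.6, 0.26, -0.85], [0.36, -0.57, 0.26, -0.85]]
[[0.4, -0.55, 0.26, -0.85], [0.43, -0.52, 0.26, -0.85], [0.47, -0.49, 0.26, -0.85], [0.5, -0.46, 0.26, -0.85], [0.53, -0.42, 0.26, -0.85], [0.56, -0.38, 0.26, -0.85], [0.58, -0.34, 0.26, -0.85], [0.6, -0.3, 0.26, -0.85], [0.62, -0.26, 0.26, -0.85], [0.64, -0.22, 0.26, -0.85]]
```

Emit:
{"op": "jog_arm", "data": {"increments": [[-0.04,-0.67,0.26,-0.85],[0.01,-0.67,0.26,-0.85],[0.05,-0.67,0.26,-0.85],[0.1,-0.67,0.26,-0.85],[0.15,-0.66,0.26,-0.85],[0.19,-0.65,0.26,-0.85],[0.23,-0.63,0.26,-0.85],[0.28,-0.62,0.26,-0.85],[0.32,-0.6,0.26,-0.85],[0.36,-0.57,0.26,-0.85]]}}

```text
time_s: 5.8
tcp_pos: [0.5895, -0.1965, 0.3529]
ee_rot: [[-0.776, -0.63, -0.0], [-0.63, 0.776, -0.0], [0.0, 0.0, -1.0]]
wrist_force: [0.5, -0.5, 0.1]
gripper_width: 0.999
gripper_force: 0.0
```

Emit:
{"op": "jog_arm", "data": {"increments": [[0.4,-0.55,0.26,-0.85],[0.43,-0.52,0.26,-0.85],[0.47,-0.49,0.26,-0.85],[0.5,-0.46,0.26,-0.85],[0.53,-0.42,0.26,-0.85],[0.56,-0.38,0.26,-0.85],[0.58,-0.34,0.26,-0.85],[0.6,-0.3,0.26,-0.85],[0.62,-0.26,0.26,-0.85],[0.64,-0.22,0.26,-0.85]]}}

```text
time_s: 6.8
tcp_pos: [0.5963, -0.3314, 0.3009]
ee_rot: [[-0.207, -0.978, -0.0], [-0.978, 0.207, 0.0], [0.0, 0.0, -1.0]]
wrist_force: [1.0, -0.3, -0.3]
gripper_width: 0.999
gripper_force: 0.0
```

```bash
cat > e.py <<'E'
from h import *
import sys
n=sys.argv[1]; x0=eval(sys.argv[2]); print(sense()['tcp_pos'],sense()['joints'].round(0))
v,im,C=look(n,x0)
R,p=flat(v)
for b in parts(n): cv2.polylines(im,[cv2.convexHull(np.round(proj(C,b@R.T+p)).astype(np.int32))],True,(0,0,255),1)
cv2.imwrite(f'pics/{n}.png',im)
th=np.degrees(v[2])+180
plan([((v[0],v[1],.29),th,2),((v[0],v[1],.2145),th,5)])
E
python3 e.py psu_slim "(.6,-.33,1.365)"
```

```text
[ 0.59630749 -0.33140787  0.30088184] [-16.  32.   2.   0. -59.   4.]
psu_slim 0.88 [ 0.5993 -0.3292  1.3569] deg 77.74 iou 0.974
t 6.9 max 0.75
[[-0.08, -0.06, 0.25, 0.0], [-0.08, -0.06, 0.25, 0.0], [0.0, 0.0, 0.75, 0.0], [0.0, 0.0, 0.75, 0.0], [0.0, 0.0, 0.75, 0.0], [0.0, 0.0, 0.75, 0.0], [0.0, 0.0, 0.75, 0.0]]
```

View pics/psu_slim.png

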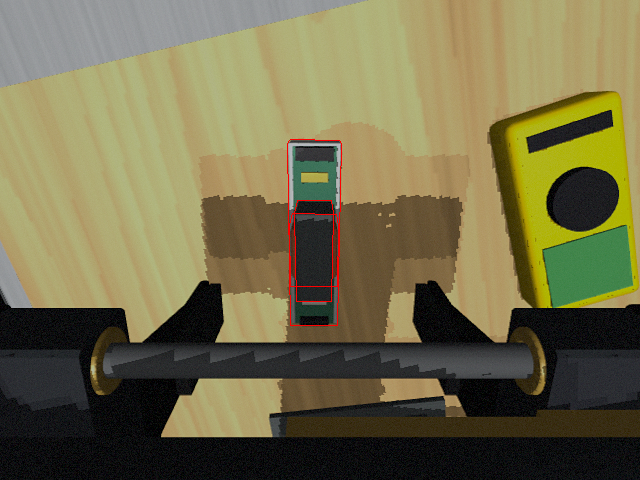

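Emit:
{"op": "jog_arm", "data": {"increments": [[-0.08,-0.06,0.25,0],[-0.08,-0.06,0.25,0],[0,0,0.75,0],[0,0,0.75,0],[0,0,0.75,0],[0,0,0.75,0],[0,0,0.75,0],[0,0,0,0]], "grip": 60}}

```text
time_s: 7.7
tcp_pos: [0.5995, -0.3271, 0.2122]
ee_rot: [[-0.209, -0.978, -0.006], [-0.978, 0.209, 0.002], [-0.001, 0.006, -1.0]]
wrist_force: [-0.7, -0.0, -0.7]
gripper_width: 0.693
gripper_force: 0.0
```

Emit:
{"op": "jog_arm", "data": {"increments": [[0,0,0,0],[0,0,0,0],[0,0,0,0],[0,0,0,0],[0,0,0,0],[0,0,0,0]], "grip": 0}}

```text
time_s: 8.3
tcp_pos: [0.6003, -0.3274, 0.2161]
ee_rot: [[-0.209, -0.978, -0.0], [-0.978, 0.209, 0.0], [-0.0, 0.0, -1.0]]
wrist_force: [-0.4, 0.9, 1.8]
gripper_width: 0.254
gripper_force: 29.9
```

```bash
cat > f.py <<'E'
from h import *
import sys
y=float(sys.argv[1]); th=180+BY
s=sense(); print(s['gripper_width']*87,s['gripper_force'],s['tcp_pos'],s['wrist_force'])
p=np.array(s['tcp_pos']); zg=p[2]-.1635
A=place(y,.078,zg)
print('final tcp flat at x=.078',A,' at .065',place(y,.065,zg))
mids=eval(sys.argv[2]) if len(sys.argv)>2 else []
plan([((p[0],p[1],.30),np.degrees(np.arctan2(s['ee_rot'][1,0],s['ee_rot'][0,0])),4)]+mids+[((A[0],A[1],A[2]+.045),th,20)])
E
python3 f.py -.102
```

```text
22.056213757007505 29.92820081039099 [ 0.60032374 -0.3274274   0.21605732] [-0.44061834  0.9203902   1.75142961]
final tcp flat at x=.078 [ 0.59780731 -0.12969602  0.31758831]  at .065 [ 0.58548497 -0.1286851   0.31357109]
t 8.3 max 1.05
[[0.0, 0.0, -1.05, 0.0], [0.0, 0.0, -1.05, 0.0], [0.0, 0.0, -1.05, 0.0], [0.0, 0.0, -1.05, 0.0], [-0.48, 0.11, -0.16, 0.9], [-0.47, 0.14, -0.16, 0.9], [-0.46, 0.18, -0.16, 0.9], [-0.45, 0.21, -0.16, 0.9], [-0.43, 0.24, -0.16, 0.9], [-0.41, 0.27, -0.16, 0.9]]
[[-0.39, 0.3, -0.16, 0.9], [-0.37, 0.33, -0.16, 0.9], [-0.34, 0.35, -0.16, 0.9], [-0.32, 0.38, -0.16, 0.9], [-0.29, 0.4, -0.16, 0.9], [-0.26, 0.42, -0.16, 0.9], [-0.23, 0.44, -0.16, 0.9], [-0.2, 0.45, -0.16, 0.9], [-0.16, 0.47, -0.16, 0.9], [-0.13, 0.48, -0.16, 0.9]]
[[-0.1, 0.49, -0.16, 0.9], [-0.06, 0.49, -0.16, 0.9], [-0.02, 0.49, -0.16, 0.9], [0.01, 0.49, -0.16, 0.9]]
```

Emit:
{"op": "jog_arm", "data": {"increments": [[0,0,-0.5,0],[0,0,-1,0],[0,0,-1,0],[0,0,-1,0],[0,0,-1,0],[-0.48,0.11,-1,0.9],[-0.47,0.14,-1,0.9],[-0.46,0.18,-0.8,0.9],[-0.45,0.21,0,0.9],[-0.43,0.24,0,0.9]]}}

```text
time_s: 9.3
tcp_pos: [0.5994, -0.2775, 0.3622]
ee_rot: [[-0.543, -0.84, 0.0], [-0.84, 0.543, 0.001], [-0.001, 0.0, -1.0]]
wrist_force: [0.3, 0.1, -3.9]
gripper_width: 0.251
gripper_force: 29.9
```

Emit:
{"op": "jog_arm", "data": {"increments": [[-0.41,0.27,0,0.9],[-0.39,0.3,0,0.9],[-0.37,0.33,0,0.9],[-0.34,0.35,0,0.9],[-0.32,0.38,0,0.9],[-0.29,0.4,0,0.9],[-0.26,0.42,0,0.9],[-0.23,0.44,0,0.9],[-0.2,0.45,0,0.9],[-0.16,0.47,0,0.9]]}}

```text
time_s: 10.3
tcp_pos: [0.598, -0.1789, 0.3613]
ee_rot: [[-0.962, -0.273, -0.002], [-0.273, 0.962, 0.001], [0.001, 0.001, -1.0]]
wrist_force: [0.1, 0.2, -3.5]
gripper_width: 0.248
gripper_force: 29.9
```

Emit:
{"op": "jog_arm", "data": {"increments": [[-0.13,0.48,0,0.9],[-0.1,0.49,0,0.9],[-0.06,0.49,0,0.9],[-0.02,0.49,0,0.9],[0.01,0.49,0,0.9],[0,0,0,0]]}}

```text
time_s: 10.9
tcp_pos: [0.5974, -0.129, 0.3614]
ee_rot: [[-0.997, 0.078, -0.001], [0.078, 0.997, 0.001], [0.001, 0.001, -1.0]]
wrist_force: [0.6, -0.2, -3.3]
gripper_width: 0.253
gripper_force: 29.9
```

```bash
cat > g.py <<'E'
from h import *
import sys
y=float(sys.argv[1]); zg=float(sys.argv[2]); th=180+BY
s=sense(); print('grip',s['gripper_width']*87,s['gripper_force'],s['tcp_pos'],s['wrist_force'])
A=place(y,.078,zg); B=place(y,.065,zg); print(A,B)
plan([((A[0],A[1],A[2]+.018),th,3),((A[0],A[1],A[2]),th,6),(B,th,4)])
im=eyes.capture('wrist'); cv2.imwrite('pics/pl%d.png'%(1e3*abs(y)),im)
E
python3 g.py -.102 .0525
```

```text
grip 22.022752719698012 29.92928290143027 [ 0.59738409 -0.12904773  0.36140913] [ 0.63770521 -0.22886455 -3.30718358]
[ 0.59782497 -0.12969746  0.31753379] [ 0.58550263 -0.12868655  0.31351657]
t 10.9 max 0.43
[[-0.01, -0.01, 0.43, 0.01], [-0.01, -0.01, 0.43, 0.01], [-0.01, -0.01, 0.43, 0.01], [0.0, 0.0, 0.15, 0.0], [0.0, 0.0, 0.15, 0.0], [0.0, 0.0, 0.15, 0.0], [0.0, 0.0, 0.15, 0.0], [0.0, 0.0, 0.15, 0.0], [0.0, 0.0, 0.15, 0.0], [0.15, 0.0, 0.05, 0.0]]
[[0.15, 0.0, 0.05, 0.0], [0.15, 0.0, 0.05, 0.0], [0.15, 0.0, 0.05, 0.0]]
```

View pics/pl102.png

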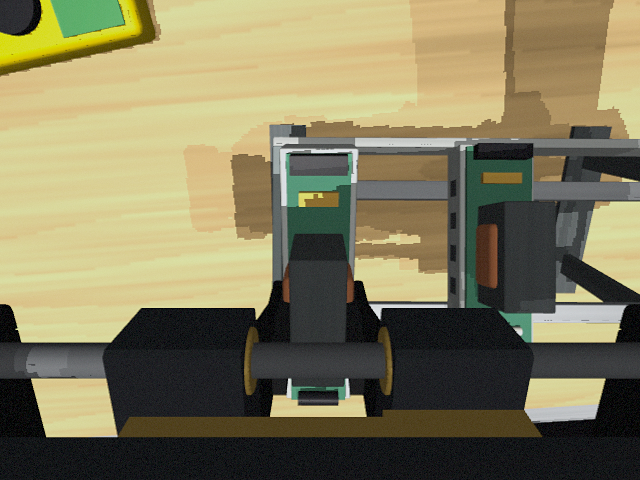

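Emit:
{"op": "jog_arm", "data": {"increments": [[-0.01,-0.03,0.43,0],[-0.01,0,0.43,0],[0,0,0.43,0],[0,0,0.15,0],[0,0,0.15,0],[0,0,0.15,0]]}}

```text
time_s: 11.55
tcp_pos: [0.5979, -0.1308, 0.3289]
ee_rot: [[-0.997, 0.079, -0.001], [0.079, 0.997, -0.001], [0.001, -0.001, -1.0]]
wrist_force: [-6.9, 2.3, 9.7]
gripper_width: 0.25
gripper_force: 30.0
```

Emit:
{"op": "jog_arm", "data": {"increments": [[0,0,0.15,0],[0,0,0.15,0],[0,0,0.15,0],[0,0,0,0]]}}

```text
time_s: 11.95
tcp_pos: [0.5964, -0.131, 0.3201]
ee_rot: [[-0.997, 0.079, -0.005], [0.079, 0.997, -0.001], [0.004, -0.001, -1.0]]
wrist_force: [-10.0, 1.3, 8.5]
gripper_width: 0.254
gripper_force: 30.0
```

Emit:
{"op": "jog_arm", "data": {"increments": [[0,0,0.1,0],[0.15,0,0.06,0],[0.15,0,0.06,0],[0.15,0,0.06,0],[0.1,0,0.06,0],[0,0,0,0]]}}

```text
time_s: 12.55
tcp_pos: [0.5903, -0.1302, 0.3153]
ee_rot: [[-0.997, 0.078, 0.015], [0.078, 0.997, -0.003], [-0.015, -0.001, -1.0]]
wrist_force: [4.6, -2.0, 6.3]
gripper_width: 0.249
gripper_force: 30.0
```

```bash
cat > k.py <<'E'
from h import *
import sys
n=sys.argv[1]; y=float(sys.argv[2]); s=sense(); print(s['tcp_pos'],s['wrist_force'],s['moment'])
vs=[]
for c in ['wrist','top','scene']:
    im=eyes.capture(c); cv2.imwrite(f'pics/k_{n}_{c}.png',im)
    if c=='wrist': cv2.imwrite(f'pics/k_{n}.png',im)
    d=eyes.outline_of(c,n)
    for q in d[:2]:
        m=q['mask'].astype(float); print(c,round(q['conf'],2),m.sum(),np.argwhere(m).mean(0).round(0))
        if c!='wrist' and q is d[0]:
            for tilt in (-18,-15,-12):
                pose=lambda v:(BR@Ro.from_euler('zy',[v[2],np.radians(-18-tilt)*-1]).as_matrix(),ori+BR@[v[0],v[1],0])
                v,i=fit(n,[(cam(c),m)],(.068,y,0),pose); print(c,tilt,v.round(4),round(i,3))
E
python3 k.py psu_slim -.102
```

```text
[ 0.59028732 -0.13017746  0.31527007] [ 4.62606346 -2.01196853  6.34738257] [-0.893472   -1.72935618 -0.08655767]
wrist 0.93 15262.0 [272. 318.]
top 0.55 306.0 [287. 480.]
top -18 [ 0.068 -0.102 -0.25 ] -0.0
top -15 [ 0.068 -0.102 -0.25 ] -0.0
top -12 [ 0.068 -0.102 -0.25 ] -0.0
top 0.44 101.0 [246. 356.]
scene 0.67 448.0 [259. 293.]
scene -18 [ 0.0676 -0.1034 -0.0448] 0.7
scene -15 [ 0.0644 -0.1029 -0.0517] 0.684
scene -12 [ 0.0613 -0.1026 -0.0504] 0.664
scene 0.56 1311.0 [243. 209.]
```

View pics/k_psu_slim.png

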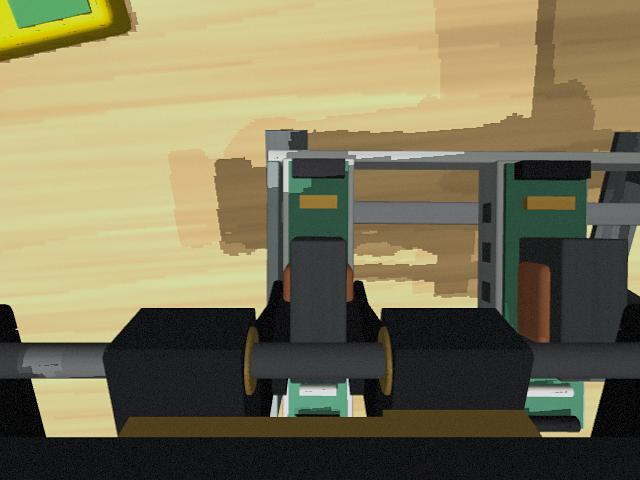

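Emit:
{"op": "jog_arm", "data": {"increments": [[0.1,0,0.05,0],[0.1,0,0.05,0],[0,0,0,0]]}}

```text
time_s: 13.15
tcp_pos: [0.5885, -0.1297, 0.3149]
ee_rot: [[-0.997, 0.076, 0.024], [0.076, 0.997, -0.003], [-0.024, -0.001, -1.0]]
wrist_force: [9.4, -3.4, 7.5]
gripper_width: 0.249
gripper_force: 30.0
```

Emit:
{"op": "jog_arm", "data": {"increments": [[-0.2,0,-0.06,0]]}}

```text
time_s: 13.25
tcp_pos: [0.5903, -0.1299, 0.3149]
ee_rot: [[-0.997, 0.077, 0.014], [0.077, 0.997, -0.002], [-0.014, -0.001, -1.0]]
wrist_force: [-0.6, -1.0, 9.3]
gripper_width: 0.252
gripper_force: 30.0
```

Emit:
{"op": "jog_arm", "data": {"increments": [[0,0,0,0],[0,0,0,0],[0,0,0,0]], "grip": 36}}

```text
time_s: 13.55
tcp_pos: [0.5867, -0.1296, 0.3095]
ee_rot: [[-0.997, 0.08, -0.002], [0.08, 0.997, 0.0], [0.002, 0.0, -1.0]]
wrist_force: [-0.5, 0.4, -0.2]
gripper_width: 0.393
gripper_force: 0.0
```

```bash
python3 -c "
from h import *
s=sense();p=s['tcp_pos'];print(p,s['wrist_force'])
plan([((p[0],p[1],.405),180+BY,5),((.594,.303,.405),261.9,22)])"
```

```text
[ 0.58670748 -0.12960311  0.30951425] [-0.5046915   0.39389694 -0.2055809 ]
t 13.55 max 0.98
[[0.0, 0.0, -0.95, 0.01], [0.0, 0.0, -0.95, 0.01], [0.0, 0.0, -0.95, 0.01], [0.0, 0.0, -0.95, 0.01], [0.0, 0.0, -0.95, 0.01], [0.06, 0.98, 0.0, -0.86], [0.0, 0.98, 0.0, -0.86], [-0.07, 0.98, 0.0, -0.86], [-0.14, 0.97, 0.0, -0.86], [-0.2, 0.96, 0.0, -0.86]]
[[-0.27, 0.95, 0.0, -0.86], [-0.33, 0.92, 0.0, -0.86], [-0.4, 0.9, 0.0, -0.86], [-0.46, 0.87, 0.0, -0.86], [-0.52, 0.84, 0.0, -0.86], [-0.57, 0.8, 0.0, -0.86], [-0.63, 0.76, 0.0, -0.86], [-0.68, 0.71, 0.0, -0.86], [-0.72, 0.67, 0.0, -0.86], [-0.77, 0.61, 0.0, -0.86]]
[[-0.81, 0.56, 0.0, -0.86], [-0.85, 0.5, 0.0, -0.86], [-0.88, 0.44, 0.0, -0.86], [-0.91, 0.38, 0.0, -0.86], [-0.93, 0.32, 0.0, -0.86], [-0.95, 0.25, 0.0, -0.86], [-0.97, 0.19, 0.0, -0.86]]
```

Emit:
{"op": "jog_arm", "data": {"increments": [[0,0,-0.6,0],[0,0,-0.95,0],[0,0,-1,0],[0,0,-1,0],[0,0,-1,0],[0.06,0.98,-0.3,-0.86],[0,0.98,0,-0.86],[-0.07,0.98,0,-0.86],[-0.14,0.97,0,-0.86],[-0.2,0.96,0,-0.86]]}}

```text
time_s: 14.55
tcp_pos: [0.5883, -0.0309, 0.408]
ee_rot: [[-0.964, -0.264, 0.0], [-0.264, 0.964, -0.0], [-0.0, -0.0, -1.0]]
wrist_force: [0.8, -1.5, -0.6]
gripper_width: 0.415
gripper_force: 0.0
```

Emit:
{"op": "jog_arm", "data": {"increments": [[-0.27,0.95,0,-0.86],[-0.33,0.92,0,-0.86],[-0.4,0.9,0,-0.86],[-0.46,0.87,0,-0.86],[-0.52,0.84,0,-0.86],[-0.57,0.8,0,-0.86],[-0.63,0.76,0,-0.86],[-0.68,0.71,0.5,-0.86],[-0.72,0.67,0.5,-0.86],[-0.77,0.61,0.5,-0.86]], "grip": 60}}

```text
time_s: 15.55
tcp_pos: [0.591, 0.1659, 0.3777]
ee_rot: [[-0.577, -0.817, 0.0], [-0.817, 0.577, 0.0], [-0.0, -0.0, -1.0]]
wrist_force: [0.2, 0.3, -0.9]
gripper_width: 0.69
gripper_force: 0.0
```

Emit:
{"op": "jog_arm", "data": {"increments": [[-0.81,0.56,0.5,-0.86],[-0.85,0.5,0.5,-0.86],[-0.88,0.44,0.5,-0.86],[-0.91,0.38,0.5,-0.86],[-0.93,0.32,0.5,-0.86],[-0.95,0.25,0.5,-0.86],[-0.97,0.19,0.5,-0.86],[0,0,0,0]]}}

```text
time_s: 16.35
tcp_pos: [0.5928, 0.3049, 0.3059]
ee_rot: [[-0.134, -0.991, -0.002], [-0.991, 0.134, -0.001], [0.002, 0.002, -1.0]]
wrist_force: [0.3, -1.0, 0.2]
gripper_width: 0.691
gripper_force: 0.0
```

```bash
python3 e.py psu_medium "(.595,.303,1.43)"; python3 k.py psu_slim -.102 | tail -20
```

```text
[0.59280853 0.30490152 0.30588862] [ 41.  30.  -1.  -0. -59. -49.]
psu_medium 0.77 [0.5943 0.3046 1.435 ] deg 82.22 iou 0.975
t 16.45 max 0.75
[[-0.04, -0.02, 0.44, -0.01], [-0.04, -0.02, 0.44, -0.01], [0.0, 0.0, 0.75, 0.0], [0.0, 0.0, 0.75, 0.0], [0.0, 0.0, 0.75, 0.0], [0.0, 0.0, 0.75, 0.0], [0.0, 0.0, 0.75, 0.0]]
[0.59319283 0.30318971 0.3074849 ] [ 0.39925272 -0.80503076  0.08431125] [ 0.03144965  0.0716886  -0.03855108]
top 0.59 493.0 [232. 357.]
top -18 [ 0.0627 -0.1004  0.0073] 0.901
top -15 [ 0.062  -0.1005  0.0022] 0.899
top -12 [ 0.0622 -0.1006  0.0011] 0.9
scene 0.83 591.0 [253. 291.]
scene -18 [ 0.0641 -0.1038 -0.0246] 0.914
scene -15 [ 0.0621 -0.1036 -0.0275] 0.906
scene -12 [ 0.0605 -0.1036 -0.0222] 0.88
```

Emit:
{"op": "jog_arm", "data": {"increments": [[-0.04,-0.06,0.4,0],[-0.04,-0.03,0.4,0],[0,0,0.76,0],[0,0,0.76,0],[0,0,0.76,0],[0,0,0.76,0],[0,0,0.76,0],[0,0,0,0]]}}

```text
time_s: 17.55
tcp_pos: [0.5945, 0.3038, 0.212]
ee_rot: [[-0.137, -0.991, -0.005], [-0.991, 0.137, -0.003], [0.004, 0.004, -1.0]]
wrist_force: [-0.2, -1.0, -0.1]
gripper_width: 0.692
gripper_force: 0.0
```

Emit:
{"op": "jog_arm", "data": {"increments": [[0,0,0,0],[0,0,0,0],[0,0,0,0],[0,0,0,0],[0,0,0,0]], "grip": 0}}

```text
time_s: 18.05
tcp_pos: [0.5951, 0.3044, 0.216]
ee_rot: [[-0.136, -0.991, -0.0], [-0.991, 0.136, 0.0], [-0.0, 0.0, -1.0]]
wrist_force: [-1.1, 0.4, 2.7]
gripper_width: 0.345
gripper_force: 30.0
```

```bash
python3 f.py -.050 "[((.594,.25,.385),230,4),((.594,.10,.42),195,8)]"
```

```text
30.051668522757215 29.995729294605553 [0.59508587 0.30444254 0.21598834] [-1.14745344  0.43406094  2.68861107]
final tcp flat at x=.078 [ 0.60208031 -0.07787187  0.31752271]  at .065 [ 0.58975798 -0.07686096  0.31350549]
t 18.05 max 1.75
[[0.0, 0.0, -1.05, 0.0], [0.0, 0.0, -1.05, 0.0], [0.0, 0.0, -1.05, 0.0], [0.0, 0.0, -1.05, 0.0], [0.68, -0.08, -1.06, 1.75], [0.66, -0.17, -1.06, 1.75], [0.63, -0.26, -1.06, 1.75], [0.58, -0.35, -1.06, 1.75], [0.72, -0.6, -0.22, 0.95], [0.67, -0.66, -0.22, 0.95]]
[[0.62, -0.7, -0.22, 0.95], [0.56, -0.75, -0.22, 0.95], [0.5, -0.79, -0.22, 0.95], [0.44, -0.83, -0.22, 0.95], [0.38, -0.86, -0.22, 0.95], [0.31, -0.88, -0.22, 0.95], [0.1, -0.43, 0.14, 0.21], [0.09, -0.44, 0.14, 0.21], [0.08, -0.44, 0.14, 0.21], [0.07, -0.44, 0.14, 0.21]]
[[0.07, -0.44, 0.14, 0.21], [0.06, -0.44, 0.14, 0.21], [0.05, -0.44, 0.14, 0.21], [0.04, -0.44, 0.14, 0.21], [0.04, -0.44, 0.14, 0.21], [0.03, -0.44, 0.14, 0.21], [0.02, -0.44, 0.14, 0.21], [0.01, -0.44, 0.14, 0.21], [0.0, -0.45, 0.14, 0.21], [0.0, -0.45, 0.14, 0.21]]
[[-0.01, -0.45, 0.14, 0.21], [-0.02, -0.44, 0.14, 0.21], [-0.03, -0.44, 0.14, 0.21], [-0.03, -0.44, 0.14, 0.21], [-0.04, -0.44, 0.14, 0.21], [-0.05, -0.44, 0.14, 0.21]]
```

```bash
python3 -c "
from h import *
s=sense();p=s['tcp_pos'];A=place(-.05,.078,.0525)
plan([((p[0],p[1],.336),262.2,6),((A[0],A[1],.42),180+BY,21)])"
```

```text
t 18.05 max 1.0
[[0.0, 0.0, -1.0, 0.0], [0.0, 0.0, -1.0, 0.0], [0.0, 0.0, -1.0, 0.0], [0.0, 0.0, -1.0, 0.0], [0.0, 0.0, -1.0, 0.0], [0.0, 0.0, -1.0, 0.0], [0.9, -0.14, -0.2, 0.9], [0.89, -0.2, -0.2, 0.9], [0.87, -0.27, -0.2, 0.9], [0.85, -0.33, -0.2, 0.9]]
[[0.82, -0.39, -0.2, 0.9], [0.79, -0.45, -0.2, 0.9], [0.76, -0.5, -0.2, 0.9], [0.72, -0.56, -0.2, 0.9], [0.68, -0.61, -0.2, 0.9], [0.63, -0.66, -0.2, 0.9], [0.58, -0.7, -0.2, 0.9], [0.53, -0.74, -0.2, 0.9], [0.48, -0.78, -0.2, 0.9], [0.42, -0.81, -0.2, 0.9]]
[[0.36, -0.84, -0.2, 0.9], [0.3, -0.86, -0.2, 0.9], [0.23, -0.88, -0.2, 0.9], [0.17, -0.89, -0.2, 0.9], [0.11, -0.9, -0.2, 0.9], [0.04, -0.91, -0.2, 0.9], [-0.03, -0.91, -0.2, 0.9]]
```

Emit:
{"op": "jog_arm", "data": {"increments": [[0,0,-0.5,0],[0,0,-1,0],[0,0,-1,0],[0,0,-1,0],[0,0,-1,0],[0,0,-1,0],[0.9,-0.14,-0.5,0.9],[0.89,-0.2,-0.3,0.9],[0.87,-0.27,-0.2,0.9],[0.85,-0.33,-0.2,0.9]]}}

```text
time_s: 19.05
tcp_pos: [0.5959, 0.2305, 0.3488]
ee_rot: [[-0.415, -0.91, -0.002], [-0.91, 0.415, -0.001], [0.001, 0.002, -1.0]]
wrist_force: [0.1, -0.9, -5.2]
gripper_width: 0.345
gripper_force: 30.0
```

Emit:
{"op": "jog_arm", "data": {"increments": [[0.82,-0.39,-0.2,0.9],[0.79,-0.45,-0.2,0.9],[0.76,-0.5,-0.2,0.9],[0.72,-0.56,-0.2,0.9],[0.68,-0.61,-0.2,0.9],[0.63,-0.66,-0.2,0.9],[0.58,-0.7,-0.2,0.9],[0.53,-0.74,-0.2,0.9],[0.48,-0.78,-0.2,0.9],[0.42,-0.81,-0.2,0.9]]}}

```text
time_s: 20.05
tcp_pos: [0.5995, 0.0483, 0.3886]
ee_rot: [[-0.912, -0.41, -0.003], [-0.41, 0.912, 0.0], [0.002, 0.001, -1.0]]
wrist_force: [-0.2, 0.2, -5.1]
gripper_width: 0.347
gripper_force: 30.0
```

Emit:
{"op": "jog_arm", "data": {"increments": [[0.36,-0.84,-0.2,0.9],[0.3,-0.86,-0.2,0.9],[0.23,-0.88,-0.2,0.9],[0.17,-0.89,-0.2,0.9],[0.11,-0.9,-0.2,0.9],[0.04,-0.91,-0.2,0.9],[-0.03,-0.91,-0.2,0.9],[0,0,0,0],[0,0,0,0]]}}

```text
time_s: 20.95
tcp_pos: [0.6024, -0.0784, 0.4166]
ee_rot: [[-0.997, 0.078, -0.002], [0.078, 0.997, 0.001], [0.002, 0.001, -1.0]]
wrist_force: [-0.3, -0.3, -4.3]
gripper_width: 0.343
gripper_force: 30.0
```

```bash
python3 g.py -.050 .0525
```

```text
grip 29.80691187195535 29.994080658070743 [ 0.60241513 -0.07835124  0.41658193] [-0.33119212 -0.28833956 -4.26827496]
[ 0.60207672 -0.07787158  0.31753379] [ 0.58975439 -0.07686066  0.31351657]
t 20.95 max 1.35
[[0.01, 0.01, 1.35, 0.01], [0.01, 0.01, 1.35, 0.01], [0.01, 0.01, 1.35, 0.01], [0.0, 0.0, 0.15, 0.0], [0.0, 0.0, 0.15, 0.0], [0.0, 0.0, 0.15, 0.0], [0.0, 0.0, 0.15, 0.0], [0.0, 0.0, 0.15, 0.0], [0.0, 0.0, 0.15, 0.0], [0.15, 0.0, 0.05, 0.0]]
[[0.15, 0.0, 0.05, 0.0], [0.15, 0.0, 0.05, 0.0], [0.15, 0.0, 0.05, 0.0]]
```

View pics/pl50.png

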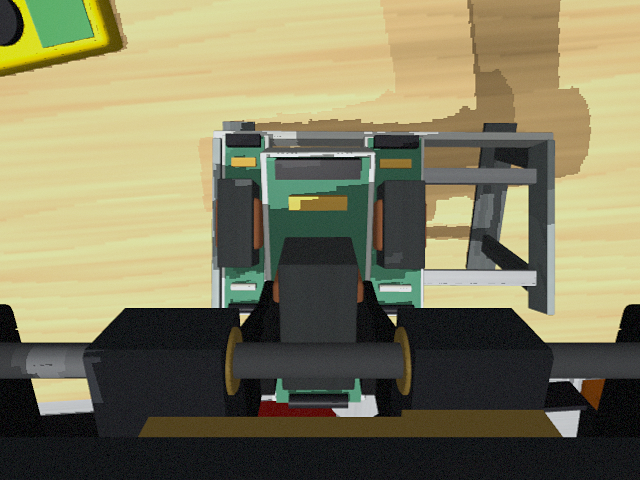

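Emit:
{"op": "jog_arm", "data": {"increments": [[0,0.02,0.8,0],[0.01,0,0.9,0],[0,0,0.9,0],[0,0,0.9,0],[0,0,0.5,0],[0,0,0.15,0],[0,0,0.15,0],[0,0,0.15,0],[0,0,0.15,0],[0,0,0.15,0]]}}

```text
time_s: 22.0
tcp_pos: [0.6022, -0.0777, 0.326]
ee_rot: [[-0.997, 0.077, 0.001], [0.077, 0.997, -0.001], [-0.001, -0.001, -1.0]]
wrist_force: [-8.5, 2.4, 9.5]
gripper_width: 0.344
gripper_force: 30.0
```

Emit:
{"op": "jog_arm", "data": {"increments": [[0,0,0.15,0],[0,0,0.15,0],[0.15,0,0.06,0],[0.15,0,0.06,0],[0.15,0,0.06,0],[0.15,0,0.06,0],[0,0,0,0]]}}

```text
time_s: 22.7
tcp_pos: [0.5931, -0.0767, 0.3143]
ee_rot: [[-0.997, 0.077, 0.012], [0.077, 0.997, -0.001], [-0.012, 0.0, -1.0]]
wrist_force: [5.6, -1.4, 3.5]
gripper_width: 0.339
gripper_force: 30.0
```

Emit:
{"op": "jog_arm", "data": {"increments": [[0.1,0,0.05,0],[0.1,0,0.05,0],[0,0,0,0]]}}

```text
time_s: 23.0
tcp_pos: [0.5914, -0.0764, 0.3139]
ee_rot: [[-0.997, 0.076, 0.02], [0.076, 0.997, -0.001], [-0.02, 0.0, -1.0]]
wrist_force: [11.0, -2.6, 3.8]
gripper_width: 0.34
gripper_force: 30.0
```

Emit:
{"op": "jog_arm", "data": {"increments": [[-0.2,0,-0.06,0]]}}

```text
time_s: 23.1
tcp_pos: [0.5932, -0.0766, 0.3138]
ee_rot: [[-0.997, 0.077, 0.011], [0.077, 0.997, -0.0], [-0.011, 0.001, -1.0]]
wrist_force: [0.2, 1.4, 7.3]
gripper_width: 0.344
gripper_force: 30.0
```

Emit:
{"op": "jog_arm", "data": {"increments": [[0,0,0,0],[0,0,0,0],[0,0,0,0]], "grip": 37}}

```text
time_s: 23.4
tcp_pos: [0.5901, -0.0767, 0.3098]
ee_rot: [[-0.997, 0.078, -0.003], [0.078, 0.997, 0.0], [0.003, -0.0, -1.0]]
wrist_force: [-0.4, 0.4, -0.0]
gripper_width: 0.417
gripper_force: 0.0
```

```bash
python3 -c "
from h import *
s=sense();p=s['tcp_pos'];print(p,s['wrist_force'],s['gripper_width']*87)
plan([((p[0],p[1],.40),180+BY,5),((.57,.10,.40),220,10),((.423,.308,.31),262.3,12)])"
```

```text
[ 0.59009536 -0.07671946  0.30978057] [-0.44707849  0.35077375 -0.04405329] 36.29284029808169
t 23.4 max 1.06
[[0.0, 0.0, -0.9, 0.01], [0.0, 0.0, -0.9, 0.01], [0.0, 0.0, -0.9, 0.01], [0.0, 0.0, -0.9, 0.01], [0.0, 0.0, -0.9, 0.01], [0.17, 0.87, 0.0, -0.97], [0.1, 0.88, 0.0, -0.97], [0.03, 0.89, 0.0, -0.97], [-0.03, 0.89, 0.0, -0.97], [-0.1, 0.88, 0.0, -0.97]]
[[-0.17, 0.87, 0.0, -0.97], [-0.24, 0.86, 0.0, -0.97], [-0.31, 0.84, 0.0, -0.97], [-0.37, 0.81, 0.0, -0.97], [-0.43, 0.78, 0.0, -0.97], [-0.09, 1.06, 0.38, -0.77], [-0.15, 1.05, 0.38, -0.77], [-0.22, 1.04, 0.38, -0.77], [-0.28, 1.02, 0.38, -0.77], [-0.34, 1.0, 0.38, -0.77]]
[[-0.4, 0.98, 0.38, -0.77], [-0.46, 0.95, 0.38, -0.77], [-0.52, 0.92, 0.38, -0.77], [-0.58, 0.89, 0.38, -0.77], [-0.63, 0.85, 0.38, -0.77], [-0.68, 0.81, 0.38, -0.77], [-0.73, 0.77, 0.38, -0.77]]
```

Emit:
{"op": "jog_arm", "data": {"increments": [[0,0,-0.6,0],[0,0,-0.95,0],[0,0,-1,0],[0,0,-1,0],[0,0,-1,0],[0.17,0.87,0,-0.97],[0.1,0.88,0,-0.97],[0.03,0.89,0,-0.97],[-0.03,0.89,0,-0.97],[-0.1,0.88,0,-0.97]]}}

```text
time_s: 24.4
tcp_pos: [0.5801, 0.0121, 0.4025]
ee_rot: [[-0.951, -0.308, 0.0], [-0.308, 0.951, -0.0], [-0.0, -0.0, -1.0]]
wrist_force: [0.5, -0.1, -0.5]
gripper_width: 0.424
gripper_force: 0.0
```

Emit:
{"op": "jog_arm", "data": {"increments": [[-0.17,0.87,0,-0.97],[-0.24,0.86,0,-0.97],[-0.31,0.84,0,-0.97],[-0.37,0.81,0,-0.97],[-0.43,0.78,0,-0.97],[-0.09,1,0.38,-0.77],[-0.15,1,0.38,-0.77],[-0.22,1,0.38,-0.77],[-0.28,1,0.38,-0.77],[-0.34,1,0.38,-0.77]], "grip": 70}}

```text
time_s: 25.4
tcp_pos: [0.5108, 0.1846, 0.3642]
ee_rot: [[-0.533, -0.846, 0.0], [-0.846, 0.533, 0.0], [-0.0, -0.0, -1.0]]
wrist_force: [0.1, 0.5, -0.0]
gripper_width: 0.804
gripper_force: 0.0
```

Emit:
{"op": "jog_arm", "data": {"increments": [[-0.4,0.98,0.38,-0.77],[-0.46,0.95,0.38,-0.77],[-0.52,0.92,0.38,-0.77],[-0.58,0.89,0.38,-0.77],[-0.63,0.85,0.38,-0.77],[-0.68,0.81,0.38,-0.77],[-0.73,0.9,0.38,-0.77],[0,0,0,0],[0,0,0,0]]}}

```text
time_s: 26.3
tcp_pos: [0.4232, 0.3058, 0.3111]
ee_rot: [[-0.133, -0.991, 0.0], [-0.991, 0.133, -0.0], [0.0, -0.0, -1.0]]
wrist_force: [-0.6, -0.9, -0.4]
gripper_width: 0.803
gripper_force: 0.0
```

```bash
python3 e.py psu_wide "(.423,.308,1.44)"; for n in "psu_medium -.05" "psu_slim -.102" "psu_done .004"; do echo $n; python3 k.py $n | grep -- "-18"; done
```

```text
[0.42317007 0.30581396 0.3110647 ] [ 54.  17. -21.   0. -51. -61.]
psu_wide 0.88 [0.4231 0.3109 1.4155] deg 81.1 iou 0.978
t 26.4 max 0.75
[[-0.14, 0.03, 0.53, 0.13], [-0.14, 0.04, 0.53, 0.13], [0.0, 0.0, 0.75, 0.0], [0.0, 0.0, 0.75, 0.0], [0.0, 0.0, 0.75, 0.0], [0.0, 0.0, 0.75, 0.0], [0.0, 0.0, 0.75, 0.0]]
psu_medium -.05
top -18 [ 0.068 -0.05  -0.25 ] -0.0
scene -18 [ 0.0639 -0.0507 -0.0145] 0.937
psu_slim -.102
top -18 [ 0.0629 -0.1006  0.0321] 0.846
scene -18 [ 0.068 -0.102 -0.25 ] -0.0
psu_done .004
top -18 [0.0642 0.0058 0.0019] 0.935
scene -18 [ 0.0642  0.0015 -0.0223] 0.921
```

Emit:
{"op": "jog_arm", "data": {"increments": [[-0.12,0.03,0.53,0.13],[-0.12,0.04,0.53,0.13],[0,0,0.75,0],[0,0,0.75,0],[0,0,0.75,0],[0,0,0.75,0],[0,0,0.75,0],[0,0,0,0]]}}

```text
time_s: 28.1
tcp_pos: [0.4218, 0.3099, 0.2115]
ee_rot: [[-0.155, -0.988, -0.004], [-0.988, 0.155, -0.005], [0.005, 0.003, -1.0]]
wrist_force: [-0.6, -0.6, 0.7]
gripper_width: 0.803
gripper_force: 0.0
```

Emit:
{"op": "jog_arm", "data": {"increments": [[0,0,0,0],[0,0,0,0],[0,0,0,0],[0,0,0,0],[0,0,0,0]], "grip": 0}}

```text
time_s: 28.6
tcp_pos: [0.4227, 0.3106, 0.2149]
ee_rot: [[-0.154, -0.988, 0.001], [-0.988, 0.154, 0.001], [-0.001, -0.001, -1.0]]
wrist_force: [-0.6, -0.1, 0.7]
gripper_width: 0.458
gripper_force: 30.0
```

```bash
python3 -c "
from h import *
s=sense();p=s['tcp_pos'];print(p,s['wrist_force'],s['gripper_width']*87,s['gripper_force']);A=place(.074,.078,.0525);print(A)
plan([((p[0],p[1],.336),261.1,6),((.56,.25,.38),225,10),((A[0],A[1],.39),180+BY,11)])"
```

```text
[0.42265046 0.31063902 0.21488179] [-0.57737039 -0.14784784  0.68948608] 39.87044789583603 30.000011483207345
[0.61221553 0.04571323 0.31753379]
t 28.6 max 1.01
[[0.0, 0.0, -1.01, 0.0], [0.0, 0.0, -1.01, 0.0], [0.0, 0.0, -1.01, 0.0], [0.0, 0.0, -1.01, 0.0], [0.0, 0.0, -1.01, 0.0], [0.0, 0.0, -1.01, 0.0], [0.19, -0.73, -0.22, 0.79], [0.15, -0.74, -0.22, 0.79], [0.1, -0.74, -0.22, 0.79], [0.05, -0.75, -0.22, 0.79]]
[[0.01, -0.75, -0.22, 0.79], [-0.04, -0.75, -0.22, 0.79], [-0.09, -0.75, -0.22, 0.79], [-0.13, -0.74, -0.22, 0.79], [-0.18, -0.73, -0.22, 0.79], [-0.23, -0.72, -0.22, 0.79], [0.49, -0.82, -0.05, 0.99], [0.42, -0.86, -0.05, 0.99], [0.35, -0.89, -0.05, 0.99], [0.28, -0.92, -0.05, 0.99]]
[[0.21, -0.94, -0.05, 0.99], [0.13, -0.95, -0.05, 0.99], [0.06, -0.96, -0.05, 0.99], [-0.02, -0.96, -0.05, 0.99], [-0.09, -0.95, -0.05, 0.99], [-0.17, -0.94, -0.05, 0.99], [-0.24, -0.93, -0.05, 0.99]]
```

Emit:
{"op": "jog_arm", "data": {"increments": [[0,0,-0.5,0],[0,0,-1,0],[0,0,-1,0],[0,0,-1,0],[0,0,-1,0],[0,0,-1,0],[0.19,-0.73,-0.5,0.79],[0.15,-0.74,-0.5,0.79],[0.1,-0.74,-0.22,0.79],[0.05,-0.75,-0.22,0.79]]}}

```text
time_s: 29.6
tcp_pos: [0.4774, 0.2856, 0.353]
ee_rot: [[-0.399, -0.917, -0.002], [-0.917, 0.399, -0.001], [0.001, 0.002, -1.0]]
wrist_force: [0.4, -0.2, -5.0]
gripper_width: 0.451
gripper_force: 30.0
```

Emit:
{"op": "jog_arm", "data": {"increments": [[0.01,-0.75,-0.22,0.79],[-0.04,-0.75,-0.22,0.79],[-0.09,-0.75,-0.22,0.79],[-0.13,-0.74,-0.22,0.79],[-0.18,-0.73,-0.22,0.79],[-0.23,-0.72,-0.22,0.79],[0.49,-0.82,-0.05,0.99],[0.42,-0.86,-0.05,0.99],[0.35,-0.89,-0.05,0.99],[0.28,-0.92,-0.05,0.99]]}}

```text
time_s: 30.6
tcp_pos: [0.5785, 0.1745, 0.3825]
ee_rot: [[-0.894, -0.447, -0.003], [-0.447, 0.894, -0.001], [0.003, 0.001, -1.0]]
wrist_force: [-0.3, 0.1, -5.2]
gripper_width: 0.458
gripper_force: 30.0
```

Emit:
{"op": "jog_arm", "data": {"increments": [[0.21,-0.94,-0.05,0.99],[0.13,-0.95,-0.05,0.99],[0.06,-0.96,-0.05,0.99],[-0.02,-0.96,-0.05,0.99],[-0.09,-0.95,-0.05,0.99],[-0.17,-0.94,-0.05,0.99],[-0.24,-0.93,-0.05,0.99],[0,0,0,0],[0,0,0,0]]}}

```text
time_s: 31.5
tcp_pos: [0.6116, 0.045, 0.3896]
ee_rot: [[-0.996, 0.087, -0.003], [0.087, 0.996, 0.0], [0.003, 0.0, -1.0]]
wrist_force: [0.2, -0.2, -5.3]
gripper_width: 0.456
gripper_force: 30.0
```

```bash
python3 g.py .074 .0515
```

```text
grip 39.650067243495954 29.99996328726411 [0.61162187 0.04495602 0.38964716] [ 0.17376979 -0.19476989 -5.2974368 ]
[0.61252351 0.04568796 0.31658274] [0.60020117 0.04669888 0.31256552]
t 31.5 max 0.92
[[-0.01, 0.01, 0.92, -0.02], [-0.01, 0.01, 0.92, -0.02], [-0.01, 0.01, 0.92, -0.02], [0.0, 0.0, 0.15, 0.0], [0.0, 0.0, 0.15, 0.0], [0.0, 0.0, 0.15, 0.0], [0.0, 0.0, 0.15, 0.0], [0.0, 0.0, 0.15, 0.0], [0.0, 0.0, 0.15, 0.0], [0.15, 0.0, 0.05, 0.0]]
[[0.15, 0.0, 0.05, 0.0], [0.15, 0.0, 0.05, 0.0], [0.15, 0.0, 0.05, 0.0]]
```

View pics/pl74.png

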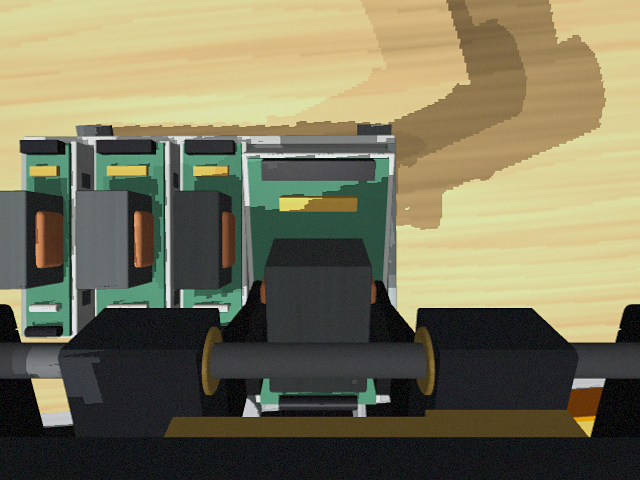

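Emit:
{"op": "jog_arm", "data": {"increments": [[-0.02,0.02,0.8,-0.02],[-0.02,0.02,0.95,-0.02],[0,0,0.8,0],[0,0,0.15,0],[0,0,0.15,0],[0,0,0.15,0],[0,0,0.15,0],[0,0,0.15,0],[0,0,0.15,0]]}}

```text
time_s: 32.45
tcp_pos: [0.6126, 0.0463, 0.325]
ee_rot: [[-0.997, 0.082, 0.001], [0.082, 0.997, -0.0], [-0.001, -0.0, -1.0]]
wrist_force: [-8.8, 1.2, 9.0]
gripper_width: 0.461
gripper_force: 30.0
```

Emit:
{"op": "jog_arm", "data": {"increments": [[0,0,0.15,0],[0,0,0.15,0],[0.15,0,0.06,0],[0.15,0,0.06,0],[0.15,0,0.06,0],[0.15,0,0.06,0],[0,0,0,0]]}}

```text
time_s: 33.15
tcp_pos: [0.6036, 0.0472, 0.3135]
ee_rot: [[-0.997, 0.082, 0.012], [0.082, 0.997, 0.001], [-0.012, 0.002, -1.0]]
wrist_force: [6.8, -2.3, 3.8]
gripper_width: 0.456
gripper_force: 30.0
```

Emit:
{"op": "jog_arm", "data": {"increments": [[0.1,0,0.05,0],[0.1,0,0.05,0],[0,0,0,0]]}}

```text
time_s: 33.45
tcp_pos: [0.6017, 0.0475, 0.3134]
ee_rot: [[-0.997, 0.081, 0.02], [0.081, 0.997, 0.001], [-0.02, 0.003, -1.0]]
wrist_force: [12.0, -5.3, 4.0]
gripper_width: 0.459
gripper_force: 30.0
```

Emit:
{"op": "jog_arm", "data": {"increments": [[-0.2,0,-0.06,0]]}}

```text
time_s: 33.55
tcp_pos: [0.6036, 0.0474, 0.3131]
ee_rot: [[-0.997, 0.082, 0.011], [0.082, 0.997, 0.002], [-0.011, 0.002, -1.0]]
wrist_force: [0.2, 1.5, 6.4]
gripper_width: 0.459
gripper_force: 30.0
```

Emit:
{"op": "jog_arm", "data": {"increments": [[0,0,0,0],[0,0,0,0],[0,0,0,0]], "grip": 48}}

```text
time_s: 33.85
tcp_pos: [0.6004, 0.0471, 0.309]
ee_rot: [[-0.996, 0.084, -0.002], [0.084, 0.996, -0.0], [0.002, -0.001, -1.0]]
wrist_force: [0.1, 0.4, -0.5]
gripper_width: 0.543
gripper_force: 0.0
```

Emit:
{"op": "jog_arm", "data": {"increments": [[0,0,-0.6,0],[0,0,-0.95,0],[0,0,-1,0],[0,0,-1,0],[0,0,-1,0],[0.2,-0.8,-0.5,0],[0.2,-0.8,0,0],[0.2,-0.8,0,0],[0.2,-0.5,0,0],[0,0,0,0]]}}

```text
time_s: 34.85
tcp_pos: [0.5793, -0.0112, 0.4102]
ee_rot: [[-0.996, 0.086, -0.002], [0.086, 0.996, -0.0], [0.002, -0.001, -1.0]]
wrist_force: [-0.5, 0.1, 0.5]
gripper_width: 0.553
gripper_force: 0.0
```

```bash
cat > m.py <<'E'
from h import *
s=sense(); print(s['time_s'],s['tcp_pos'],s['wrist_force']); im=eyes.capture('wrist'); C=cam('wrist',s)
for c in ['scene','top']: eyes.capture(c)
for n,y in [('psu_wide',.074),('psu_done',.004),('psu_medium',-.05),('psu_slim',-.102)]:
    for c in ['scene','top']:
        for q in eyes.outline_of(c,n)[:2]:
            pose=lambda v:(BR@Ro.from_euler('z',v[2]).as_matrix(),ori+BR@[v[0],v[1],0])
            v,i=fit(n,[(cam(c),q['mask'].astype(float))],(.066,y,0),pose)
            if i>.3: print(n,c,v.round(4),round(i,3))
    for g in [[-.065,0,.026]]: pass
    R,p=BR,ori+BR@[.065,y,0]
    for b in parts(n)[:2]: cv2.polylines(im,[cv2.convexHull(np.round(proj(C,b@R.T+p)).astype(np.int32))],True,(0,0,255),1)
cv2.imwrite('pics/final.png',im)
E
python3 m.py
```

```text
34.85 [ 0.57932844 -0.01116493  0.41017026] [-0.54371364  0.09659351  0.46913156]
psu_wide scene [ 0.0653  0.0724 -0.0144] 0.948
psu_done scene [ 0.0643  0.0024 -0.0377] 0.917
psu_medium scene [ 0.0635 -0.0514  0.0112] 0.953
psu_medium scene [ 0.065  -0.1039 -0.0939] 0.697
psu_medium top [ 0.0647 -0.0492  0.05  ] 0.325
psu_slim scene [ 0.0645 -0.104  -0.0154] 0.928
psu_slim top [ 0.0646 -0.1025  0.0323] 0.8
```

View pics/final.png

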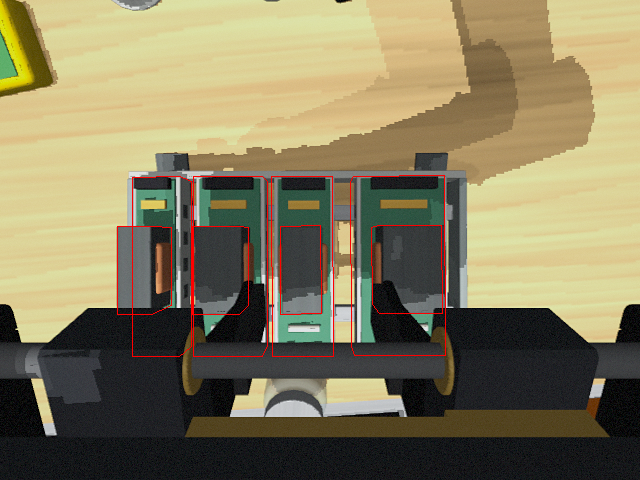

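The picture shows all four supplies flat on the bars with their lower ends at the stop (row ~177). The red model outlines lie on them, and the gripper is clear. I'm handing the job in.

```bash
python3 -c "
from station import r
print(r.finish_job())"
```

```text
the job is handed in; nothing more can be done
None
```

I handed the job in at about 35 s of the 72 s: slim and medium are in the right-hand (−y) gap and wide is in the left-hand (+y) gap, all flat on both bars against the stop in the last camera check; psu_done's position matched to within a few mm, bystander positions were not re-measured, and no verdict came back.

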